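# Hang the lift-off door of the slide cabinet

## Robot

A 6-joint arm with a two-finger parallel gripper is mounted at the origin on the work surface. World frame = base frame: x ahead of the robot, y to its left, z up, the work surface at z = 0. Lengths are in m, angles in rad, forces in N, time in s.
With the tool pointing down it reaches from about 0.3 to 0.75 m from the base axis. Payload 8.5 kg.
Tool frame: the origin (TCP) lies midway between the tips of the shut fingers; the grasp point (between the pads) lies arm.grasp_offset behind it (arm.grasp_offset is the distance from the TCP to the grasp point, in m); z points along the fingers, y is the line along which they close (so a half turn about z gives the same grasp; the last joint's range is limited). The gripper opens to 88 mm and grips with 3 to 60 N. Pads are 18 mm wide; open, the fingers measure 123 mm over their backs; the gripper's body (75 mm by 187 mm) begins 45 mm behind the grasp point.
Start: joints at [1.028, 0.381, 1.297, -0, 1.464, -0.215], TCP at [0.177, 0.521, 0.207] pointing down, gripper open.
Joint ranges: [-3.11, 3.11], [-0.89, 2.33], [0.22, 2.48], [-1.42, 4.56], [0.17, 2.85], [-2.88, 2.88]. Speed limits (rad/s): [2.39, 2.39, 3.14, 3.14, 3.14, 3.14].

## Interface

Orientations are given as a unit quaternion [x, y, z, w].
In Python, from cell import arm gives the robot as it stands.
- The arm moves only by the shell command python3 -m creep 'ROWS' [FORCE]. ROWS is JSON, a list that holds one entry, the list of rows, each a list of 7 numbers: the finger opening in mm, from 0 to 88.1, then the shift along the tool's x, y, z in mm, then the turn, a rotation vector about the tool's x, y, z in degrees. In form: [[[jaw, dx, dy, dz, ax, ay, az], ...]]. A call has 1 to 5 rows; each row shifts and turns the commanded pose from where the row before left it, along the tool's axes as they then stand; what a row does not reach is not made up. A row lasts 1/12 s, in which the tool goes at most 41.7 mm and 7.16 degrees, less where a joint would pass 70% of its speed; a pose out of reach is approached as far as the arm can. A call is refused whole if a number of a shift passes 41.7 or a number of a turn 7.16, either way. A call with a gripper value outside its range is refused whole. The fingers move at their own pace and stop on an object; FORCE is the grip in N (left out, the last holds). Time passes only in rows, so rows that do not move let the fingers close. It gives the time, the measured TCP pose, the force, the opening and the grip force at its end, in the units of the state.
- arm.get_obs(): the state, without advancing time (a new reading comes with each control period).
- arm.read_camera(name): name is "scene" or "top"; returns a dict with "image" (384x512x3 uint8, red, green, blue), "mtx" (3x3 intrinsics, pixels), "R" (3x3) and "t" (3): a world point X has camera coordinates R X + t. Camera axes: x right, y down, z forward; pixel columns grow to the right and rows downward; lengths in m; the calibration is good to about 2 mm. A picture is of the moment at which its call begins. There is no depth.
- arm.close_job(): hands the job in; it is judged then, once.
The state is a dict: "clock": time; "joints": joint angles; "joint_velocities": joint speeds; "joint_torque": joint torques, N m; "eef_pos": TCP position; "orientation": TCP orientation; "ft_force": force on the tool from outside, world axes, zero at the start; "wrist_torque": the same for the moment, N m; "grip_width": opening from 0.0 (shut) to 1.0 (fully open); "gripper_force": force on a finger pad.
Only numpy, scipy, OpenCV 4.12 (cv2) and the standard library are available. Lean on these libraries where they do the work, as an engineer would, in place of code of your own. Each camera call takes 0.05 s, during which the arm holds its last target. There are 200 camera calls.

## Task

Take the blue door out of the grey rack and hang it back on the white slide cabinet: lower it so that both of its hinge knuckles drop onto the cabinet's two brass hinge pins together, fully home. Leave it hanging upright, at whatever swing angle suits, and leave the orange light shield standing in the rack.

Things in the scene. Friction and masses are not known exactly. Their poses are not given: they have to be found in the camera images.
- door_grip (a point): Centre of the white grip tab on top of the blue door: 44 mm long (x), 14 thick (y), 41 high (z up); pinch it across y from above. Blue panel below it: 110 wide (x), 8 thick, 165 high, its middle 10 mm to -x, bottom edge 186 mm below this point, 0.2 to 0.4 kg. It starts upright in one of the rack's two 30 mm deep slots (100 mm apart along y, open upward): lift it straight up.
- door_knuckle_low (a point): Centre of the underside of the door's lower hinge knuckle, an upright steel ring 22 mm high, 36 mm outside and 26 mm inside diameter, open at both ends, sticking out beyond the panel's +x edge. From door_grip it lies 62 mm along +x and 176 mm down; same axes as door_grip.
- door_knuckle_top (a point): Centre of the underside of the door's upper hinge knuckle, the same steel ring, 110 mm straight above the lower one.
- pin_low (a point): Foot of the cabinet's lower brass pin, where the lower knuckle's underside comes to rest. It points up (z), 28 mm high, 22 mm thick for 10 mm, then tapers to 4 mm. x points level into the white cabinet (150 wide, 160 deep, 180 high, open front), which begins 32 mm from the pin axis; a door with the same x direction stands straight out in front, clear of everything.
- pin_top (a point): Foot of the upper brass pin, same shape, 110 mm straight above pin_low, on a bracket 6 mm thick and 34 mm wide reaching out from the cabinet. So the lower knuckle must come in sideways between the brackets: bring the door over the pins from the -x side, knuckles 35 to 75 mm above their resting height, then lower it straight down.
- shield_grip (a point): Centre of the black grip tab (44 x 14 x 41 mm) of the orange light shield, a panel of the door's size but without knuckles, standing in the other slot of the grey rack. Not to be moved.
Things that resemble listed ones, but are neither listed nor needed, are in the scene too. Of the things like the part that bears door_grip, leave any that is red or turquoise; of the rest the smaller one is meant.

How it is judged:
At the end, for the whole second after the job is handed in: The undersides of both knuckles lie within 12 mm of the feet of their pins, and the door is upright to 10 degrees; any swing angle will do (distance between door_knuckle_low and pin_low below 0.012 m and distance between door_knuckle_top and pin_top below 0.012 m and angle between door_grip's own z axis and vertical below 0.18 rad); the robot touches nothing.
It fails at once if the orange light shield is shifted by more than 40 mm (distance of shield_grip from where it was at the start of the episode above 0.04 m).
It also fails if it takes over 48 s, if anything falls off the work surface, if the arm or the gripper's body presses on something with over 40 N, if the wrist force passes 120 N, or if a joint passes its speed limit or range.

## Working session

There is one attempt and no reset: what is moved stays moved. The work goes in short steps, Python scripts to look and compute and a shell command to move; the robot and the scene stay as the last step left them, time stands still between calls to the robot, and variables do not carry over. Pictures are saved under pics/ and viewed, at most 10 in all, crops included, and the job is handed in when it is done.

```bash
mkdir -p pics; ls
python3 - <<'E'
from cell import arm
import cv2,numpy as np,pickle
d={}
for n in("scene","top"):
    c=arm.read_camera(n);d[n]=c;cv2.imwrite(f"pics/{n}0.png",c["image"][:,:,::-1]);print(n,c["mtx"],c["R"],c["t"])
pickle.dump(d,open("c0.pkl","wb"))
print(arm.get_obs(),arm.grasp_offset)
E
```

```text
pics
scene [[470.30359604   0.         251.85916894]
 [  0.         470.30359604 200.32456542]
 [  0.           0.           1.        ]] [[ 0.85722939  0.51482477 -0.01064074]
 [ 0.42086576 -0.71238644 -0.56158488]
 [-0.29669813  0.47692874 -0.82735071]] [-0.416421   -0.09571193  1.1661871 ]
top [[361.5650486    0.         250.29488453]
 [  0.         361.5650486  188.84257824]
 [  0.           0.           1.        ]] [[-0.01485932 -0.99980496 -0.01300937]
 [-0.99926958  0.01530696 -0.03501428]
 [ 0.03520659  0.01247958 -0.99930213]] [0.03441407 0.44362059 0.87171441]
{'clock': 0.1, 'joints': array([ 1.02767580e+00,  3.81149737e-01,  1.29816808e+00, -1.31051212e-05,
        1.46357611e+00, -2.15297023e-01]), 'joint_velocities': array([ 1.31985657e-03, -2.36801966e-03, -2.29302572e-04,  1.89376073e-05,
        1.73105719e-03, -1.41083100e-03]), 'joint_torque': array([ 3.78852201e-03, -4.38645637e+01, -2.24912363e+01,  7.15334667e-02,
        3.42513691e-02, -1.13138613e-04]), 'eef_pos': array([0.17694273, 0.52045632, 0.20639389]), 'orientation': array([ 1.63178035e-01,  9.86596425e-01, -6.06825252e-04, -2.34804499e-04]), 'ft_force': array([ 0.06489456,  0.22565452, -0.78758775]), 'wrist_torque': array([-0.02681305,  0.00789443, -0.03810924]), 'gripper_force': 0.0, 'grip_width': 1.002135770274877} 0.0187
```

View pics/scene0.png

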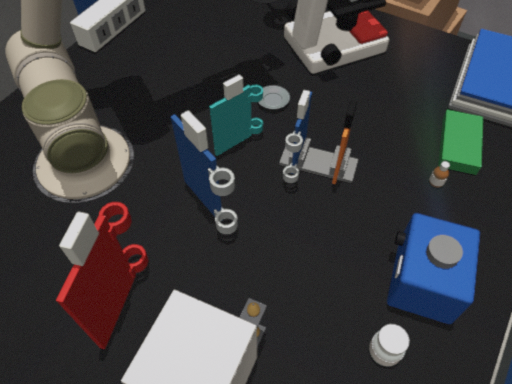

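View pics/top0.png

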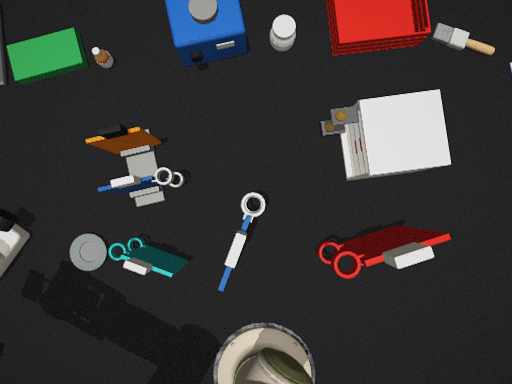

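The scene view shows four doors: red at (95,275), turquoise at (233,120), a free-standing large blue at (197,165), and a small blue one in the grey rack at (300,125). The rack also holds the orange shield at (343,145). In the top view these are red (400,250), turquoise (145,258), large blue (237,250), rack blue (125,183) and shield (125,138). The cabinet is at (400,135) with its pins at (341,116) and (329,127). By the description I choose the small blue door in the rack, and will check it in a close crop.

Run:
```python
import pickle,cv2,numpy as np
d=pickle.load(open("c0.pkl","rb"))
def crop(n,x,y,w,h,s): return cv2.resize(d[n]["image"][y:y+h,x:x+w,::-1],None,fx=s,fy=s,interpolation=cv2.INTER_CUBIC)
a=crop("scene",260,80,110,120,5)[:300*2,:]  # 550x600
b=crop("top",80,110,120,100,4)
a=crop("scene",270,80,100,120,4);b=crop("top",80,115,100,95,4);c=crop("top",310,85,100,120,1)
e=crop("top",310,90,50,60,4)
f=crop("scene",225,290,50,60,4)
o=np.zeros((600,800,3),np.uint8)
o[:480,:400]=a;o[:380,400:]=b
r=np.hstack([crop("top",312,95,50,55,4),crop("scene",225,290,50,55,4)]);o[380:,400:]=r
cv2.imwrite("pics/crop1.png",o)
```

```text
(no output)
```

View pics/crop1.png

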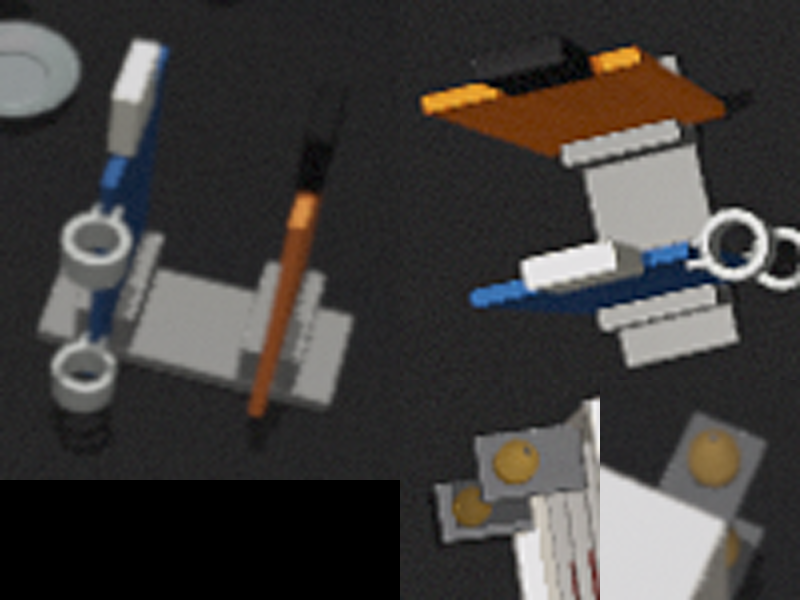

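The crop confirms the choice: a thin blue panel with a white tab and two grey rings, standing in the rack slot, with the orange shield in the other slot. Next I triangulate the tab, the rings and the pins.

```bash
cat > h.py <<'E'
import cv2,numpy as np
def tri(d,ps,pt):
    P=[d[n]["mtx"]@np.c_[d[n]["R"],d[n]["t"]] for n in("scene","top")]
    X=cv2.triangulatePoints(P[0],P[1],np.array(ps,float).reshape(2,1),np.array(pt,float).reshape(2,1))
    X=(X[:3]/X[3]).ravel()
    e=[]
    for Q,p in zip(P,(ps,pt)):
        q=Q@np.r_[X,1];e.append(np.hypot(*(q[:2]/q[2]-p)))
    return X,e
def plane(c,p,z):
    r=c["R"].T@np.linalg.inv(c["mtx"])@np.array([p[0],p[1],1.]);o=-c["R"].T@c["t"]
    return o+r*(z-o[2])/r[2]
E
python3 - <<'E'
import pickle,cv2,numpy as np
from h import *
np.set_printoptions(precision=4,suppress=True)
d=pickle.load(open("c0.pkl","rb"))
S=lambda x,y:(270+(x+.5)/4-.5,80+(y+.5)/4-.5)
T=lambda x,y:(80+(x-400+.5)/4-.5,115+(y+.5)/4-.5)
S2=lambda x,y:(225+(x-600+.5)/4-.5,290+(y-400+.5+20)/4-.5)
T2=lambda x,y:(312+(x-400+.5)/4-.5,95+(y-380+.5)/4-.5)
S2=lambda x,y:(225+(x-600+.5)/4-.5,290+(y-380+.5)/4-.5)
for n,s,t in [("tabtop",S(137,70),T(569.5,266)),("ringU top",S(97,236),T(734,243)),("ringL top",S(84,365),T(781,258)),
 ("pinU tip",S2(714,436),T2(523,449)),("pinU foot",S2(713,460),T2(514,463)),("shieldtab",S(325,115),T(530,62))]:
    X,e=tri(d,s,t);print(n,X,np.round(e,1),np.round(s,1),np.round(t,1))
c=d["top"]
# brass masks
for n in d:
    h=cv2.cvtColor(d[n]["image"],cv2.COLOR_RGB2HSV);m=cv2.inRange(h,(12,110,60),(28,255,255))
    k,l,s,ce=cv2.connectedComponentsWithStats(m)
    for i in range(1,k):
        if s[i,4]>15: print(n,s[i],ce[i])
# panel top-edge ends & bracket edges on planes
from math import atan2,degrees
z=tri(d,S(137,70),T(569.5,266))[0][2]-.041
a,b=plane(c,T(476,297),z),plane(c,T(690,252),z);v=b-a;print("panel",a,b,np.linalg.norm(v),degrees(atan2(v[1],v[0])))
a,b=plane(c,T(522,264),z+.041),plane(c,T(612,243),z+.041);v=b-a;print("tab",np.linalg.norm(v),degrees(atan2(v[1],v[0])))
a,b=plane(c,T2(475,437),.2),plane(c,T2(580,420),.2);v=b-a;print("brk",degrees(atan2(v[1],v[0])))
# cabinet roof
h=cv2.cvtColor(c["image"],cv2.COLOR_RGB2HSV);m=cv2.inRange(h,(0,0,195),(180,40,255));m[:, :330]=0;m[185:]=0;m[:80]=0
cn=max(cv2.findContours(m,0,2)[0],key=cv2.contourArea);q=cv2.boxPoints(cv2.minAreaRect(cn));Q=np.array([plane(c,p,.2) for p in q]);print(q,Q)
E
```

```text
tabtop [0.4553 0.2645 0.2171] [0.2 0.4] [303.9  97.1] [122.  181.1]
ringU top [0.4693 0.2028 0.1562] [0.1 0.2] [293.9 138.6] [163.1 175.4]
ringL top [0.4685 0.2038 0.0435] [0.  0.1] [290.6 170.9] [174.9 179.1]
pinU tip [ 0.5877 -0.1606  0.1713] [0.5 0.7] [253.1 303.6] [342.4 111.9]
pinU foot [ 0.5871 -0.1616  0.1461] [0.3 0.3] [252.9 309.6] [340.1 115.4]
shieldtab [0.5523 0.2837 0.2166] [0.5 0.9] [350.9 108.4] [112.1 130.1]
scene [377   1  35  17 186] [393.8548   9.1667]
scene [394   0  34  10 132] [412.6439   2.6818]
scene [437   0  21  27 179] [449.067    8.9274]
scene [413  11  10   8  31] [416.9355  14.3548]
scene [454  19   8  10  24] [457.3333  24.2083]
scene [342 129   7   9  48] [344.9375 132.9583]
scene [434 166  15  13 117] [440.641 173.   ]
scene [248 303  12  13 124] [253.1935 309.3468]
top [466  43  26  12  66] [477.7273  49.5455]
top [ 94  49  15  14 116] [101.9741  56.6897]
top [335 110  12  11  93] [340.5591 115.172 ]
top [325 122  10  10  67] [329.1493 126.5373]
top [ 85 127  76  27 897] [124.4448 140.612 ]
panel [0.4427 0.3257 0.1761] [0.4633 0.2194 0.1761] 0.10832886655328638 -79.02265078430047
tab 0.04315892577713292 -77.76544665825408
brk -81.75205509410851
[[359.1   99.7 ]
 [439.74  88.18]
 [450.5  163.5 ]
 [369.86 175.02]] [[ 0.6045 -0.1851  0.2   ]
 [ 0.6239 -0.3388  0.2   ]
 [ 0.4795 -0.3543  0.2   ]
 [ 0.4601 -0.2018  0.2   ]]
```

```bash
cat >> h.py <<'E'
from scipy.spatial.transform import Rotation as Rt
def go(tgt,yaw):
    "mm in tool axes to the TCP target and turn deg about tool z so tool y lies at world angle yaw"
    from cell import arm
    o=arm.get_obs();R=Rt.from_quat(o["orientation"]);y=R.apply([0,1,0])
    print("t",round(o["clock"],2),"tcp",o["eef_pos"].round(4),"ft",o["ft_force"].round(1),"d mm",(R.inv().apply(np.array(tgt)-o["eef_pos"])*1e3).round(1),
     "az",round(-(((yaw-np.degrees(np.arctan2(y[1],y[0])))+180)%360-180),2),"z",R.apply([0,0,1]).round(3),"w",o["grip_width"]*88.1,"gf",o["gripper_force"])
E
python3 -m creep '[[[60,0,0,-20,0,0,6],[60,0,0,-20,0,0,6],[60,0,0,-20,0,0,6],[60,0,0,-20,0,0,6],[60,0,0,-20,0,0,6]]]' 20
python3 -m creep '[[[60,0,0,0,0,0,6],[60,0,0,0,0,0,6],[60,0,0,0,0,0,6],[60,0,0,0,0,0,6],[60,0,0,0,0,0,6]]]'
python3 - <<'E'
from h import *
import pickle
go([.4553,.2645,.30],11.6)
d=pickle.load(open("c0.pkl","rb"))
X,e=tri(d,(253.2,309.35),(340.56,115.17));print(X,e)
for z in(.035,.045,.155,.145): print(z,plane(d["top"],(329.15,126.54),z),plane(d["top"],(340.56,115.17),z))
E
```

```text
clock: 0.52
eef_pos: [0.1769, 0.5205, 0.3076]
orientation: [0.415, 0.91, -0.0, -0.0]
ft_force: [0.0, 0.7, 0.1]
grip_width: 0.682
gripper_force: 0.0
clock: 0.93
eef_pos: [0.177, 0.5206, 0.3066]
orientation: [0.637, 0.771, -0.0, 0.0]
ft_force: [0.1, -0.5, -0.2]
grip_width: 0.679
gripper_force: 0.0
t 0.93 tcp [0.177  0.5206 0.3066] ft [ 0.1 -0.5 -0.2] d mm [-304.2  224.8    6.6] az -0.68 z [-0.    -0.001 -1.   ] w 59.82342516303702 gf 0.0
[ 0.58751995 -0.16174639  0.14803989] [np.float64(0.06784561699211486), np.float64(0.09419453842629413)]
0.035 [ 0.58775449 -0.16136774  0.035     ] [ 0.61437324 -0.18891144  0.035     ]
0.045 [ 0.58570497 -0.15927751  0.045     ] [ 0.61201133 -0.18649796  0.045     ]
0.155 [ 0.56316028 -0.13628495  0.155     ] [ 0.5860303  -0.15994965  0.155     ]
0.145 [ 0.5652098  -0.13837518  0.145     ] [ 0.58839221 -0.16236313  0.145     ]
```

```bash
python3 -m creep '[[[50,-30.4,22.5,0,0,0,0],[50,-30.4,22.5,0,0,0,0],[50,-30.4,22.5,0,0,0,0],[50,-30.4,22.5,0,0,0,0],[50,-30.4,22.5,0,0,0,0]]]' >/dev/null
python3 -m creep '[[[50,-30.4,22.5,0,0,0,0],[50,-30.4,22.5,0,0,0,0],[50,-30.4,22.5,0,0,0,0],[50,-30.4,22.5,0,0,0,0],[50,-30.4,22.5,0,0,0,0]]]'  >/dev/null
python3 -m creep '[[[50,0,0,10,0,0,0],[50,0,0,0,0,0,-0.7],[50,0,0,0,0,0,0]]]'  >/dev/null
python3 - <<'E'
from h import *
from cell import arm
go([.4553,.2645,.18],11.6)
c=arm.read_camera("scene");cv2.imwrite("pics/s1.png",c["image"][:,:,::-1])
E
```

```text
t 2.02 tcp [0.4565 0.2662 0.2965] ft [-0.3 -0.3  0.7] d mm [ -1.5  -1.4 116.5] az 0.35 z [-0.002 -0.    -1.   ] w 50.13012249934974 gf 0.0
```

Measured offset is small, so I go down and close.

```bash
python3 -m creep '[[[50,-1.5,-1.4,20,0,0,0.3],[50,0,0,20,0,0,0],[50,0,0,20,0,0,0],[50,0,0,20,0,0,0],[50,0,0,20,0,0,0]]]'
python3 -m creep '[[[50,0,0,16,0,0,0],[50,0,0,0,0,0,0]]]'
python3 -m creep '[[[10,0,0,0,0,0,0],[10,0,0,0,0,0,0],[10,0,0,0,0,0,0],[10,0,0,0,0,0,0],[10,0,0,0,0,0,0]]]' 30
python3 -m creep '[[[10,0,0,0,0,0,0],[10,0,0,0,0,0,0],[10,0,0,0,0,0,0]]]' 45
python3 - <<'E'
from h import *
from cell import arm
go([.4553,.2645,.18],11.6)
c=arm.read_camera("scene");cv2.imwrite("pics/s1.png",c["image"][:,:,::-1])
E
```

```text
clock: 2.48
eef_pos: [0.455, 0.2656, 0.1968]
orientation: [0.631, 0.776, 0.001, 0.0]
ft_force: [-0.2, 0.3, -0.2]
grip_width: 0.567
gripper_force: 0.0
clock: 2.65
eef_pos: [0.4539, 0.2651, 0.1788]
orientation: [0.631, 0.776, -0.002, -0.001]
ft_force: [-0.6, -0.0, -0.7]
grip_width: 0.566
gripper_force: 0.0
clock: 3.07
eef_pos: [0.4561, 0.2647, 0.1817]
orientation: [0.632, 0.775, 0.001, 0.0]
ft_force: [-0.5, 0.0, 0.4]
grip_width: 0.214
gripper_force: 0.0
clock: 3.32
eef_pos: [0.4561, 0.2646, 0.1814]
orientation: [0.632, 0.775, 0.0, 0.0]
ft_force: [0.0, 0.3, 3.6]
grip_width: 0.146
gripper_force: 45.0
t 3.32 tcp [0.4561 0.2646 0.1814] ft [0.  0.3 3.6] d mm [ 0.1 -0.8  1.4] az 0.02 z [ 0.001  0.    -1.   ] w 12.895153482332365 gf 44.98541593551636
```

View pics/s1.png

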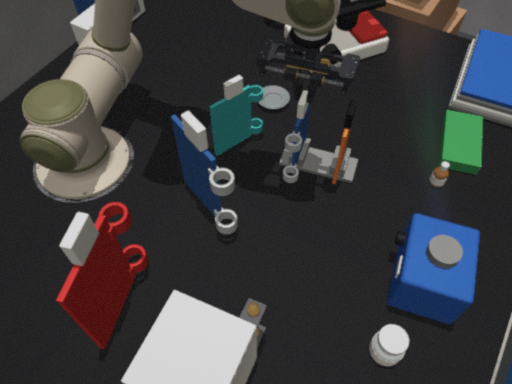

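```bash
python3 -m creep '[[[10,0,0,-15,0,0,0],[10,0,0,-15,0,0,0],[10,0,0,-15,0,0,0],[10,0,0,-15,0,0,0],[10,0,0,-15,0,0,0]]]'
python3 -m creep '[[[10,0,0,0,0,0,0],[10,0,0,0,0,0,0]]]'
python3 - <<'E'
from h import *
from cell import arm
import pickle
go([.5,0,.25],11.6)
d={}
for n in("scene","top"): d[n]=arm.read_camera(n)
pickle.dump(d,open("c1.pkl","wb"))
def crop(n,x,y,w,h,s): return cv2.resize(d[n]["image"][y:y+h,x:x+w,::-1],None,fx=s,fy=s,interpolation=cv2.INTER_CUBIC)
cv2.imwrite("pics/c1.png",np.hstack([crop("scene",250,60,100,140,4),crop("top",80,100,100,140,4)]))
E
```

```text
clock: 3.78
eef_pos: [0.4554, 0.2644, 0.2558]
orientation: [0.632, 0.775, -0.001, -0.001]
ft_force: [0.2, -0.2, -3.8]
grip_width: 0.149
gripper_force: 45.0
clock: 3.95
eef_pos: [0.4557, 0.2645, 0.2554]
orientation: [0.632, 0.775, -0.0, -0.0]
ft_force: [-0.7, 0.5, -3.3]
grip_width: 0.151
gripper_force: 45.0
t 3.95 tcp [0.4557 0.2645 0.2554] ft [-0.7  0.5 -3.3] d mm [-268.    -9.9    5.4] az 0.02 z [-0. -0. -1.] w 13.292997074617476 gf 44.98151957988739
```

View pics/c1.png

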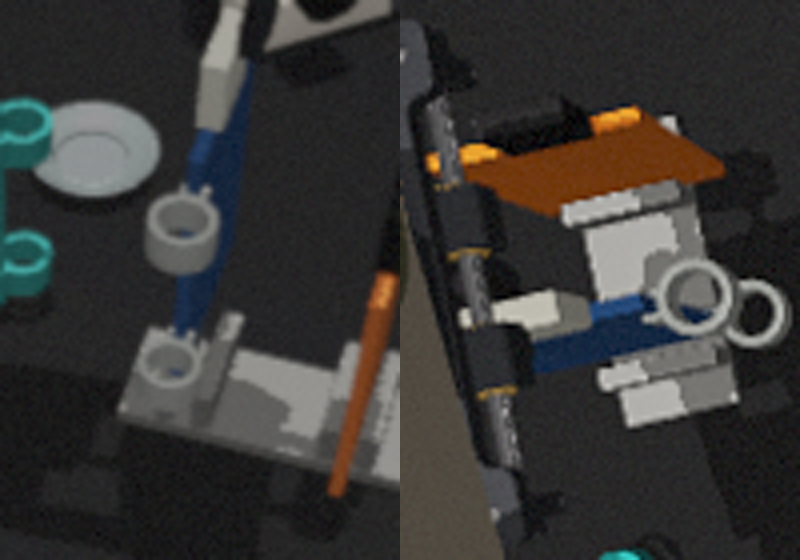

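The crop shows the door lifted upright and free of the rack: upper ring top at crop (182,217) / (697,296), lower at (169,360) / (757,314). I triangulate these to get the knuckle's offset from the TCP.

Run:
```python
from h import *
import pickle
d=pickle.load(open("c1.pkl","rb"))
S=lambda x,y:(250+(x+.5)/4-.5,60+(y+.5)/4-.5)
T=lambda x,y:(80+(x-400+.5)/4-.5,100+(y+.5)/4-.5)
tcp=np.array([.4557,.2645,.2554]);R=lambda a:np.array([np.cos(np.radians(a)),np.sin(np.radians(a)),0])
for s,t in((S(182,217),T(697,296)),(S(169,360),T(757,314))):
    X,e=tri(d,s,t);r=X-tcp;print(X.round(4),np.round(e,1),r.round(4),"along",r@R(-78.4),"across",r@R(11.6))
```

```text
[0.4674 0.2013 0.2299] [0.2 0.4] [ 0.0117 -0.0632 -0.0255] along 0.06430014135011251 across -0.0012490258753476088
[0.4671 0.2004 0.1213] [0.5 0.9] [ 0.0114 -0.0641 -0.1341] along 0.0650686085787897 across -0.0017028438166081582
```

```bash
python3 -m creep '[[[10,-14,2.8,0,0,0,0],[10,-28,5.6,0,0,0,0],[10,-28,5.6,0,0,0,0],[10,-28,5.6,0,0,0,0],[10,-28,5.6,0,0,0,0]]]' >/dev/null
python3 -m creep '[[[10,-28,5.6,0,0,0,0],[10,-28,5.6,0,0,0,0],[10,-28,5.6,0,0,0,0],[10,-28,5.6,0,0,0,0],[10,-28,5.6,0,0,0,0]]]' >/dev/null
python3 -m creep '[[[10,-14,2.8,0,0,0,2],[10,0,0,0,0,0,2],[10,0,0,0,0,0,0],[10,0,0,0,0,0,0]]]'
python3 - <<'E'
from h import *
from cell import arm
import pickle
go([.5796,-.0975,.2504],7.5)
d={}
for n in("scene","top"): d[n]=arm.read_camera(n)
pickle.dump(d,open("c2.pkl","wb"))
def crop(n,x,y,w,h,s): return cv2.resize(d[n]["image"][y:y+h,x:x+w,::-1],None,fx=s,fy=s,interpolation=cv2.INTER_CUBIC)
cv2.imwrite("pics/c2.png",np.hstack([crop("scene",200,200,100,140,4),crop("top",260,60,100,140,4)]))
E
```

```text
clock: 5.22
eef_pos: [0.5667, 0.0021, 0.2552]
orientation: [0.658, 0.753, -0.0, -0.001]
ft_force: [0.0, 0.4, -3.6]
grip_width: 0.144
gripper_force: 45.0
t 5.22 tcp [0.5667 0.0021 0.2552] ft [ 0.   0.4 -3.6] d mm [-100.4   -0.5    4.7] az 0.13 z [-0.002  0.001 -1.   ] w 12.729418243941897 gf 44.98073995113373
```

View pics/c2.png

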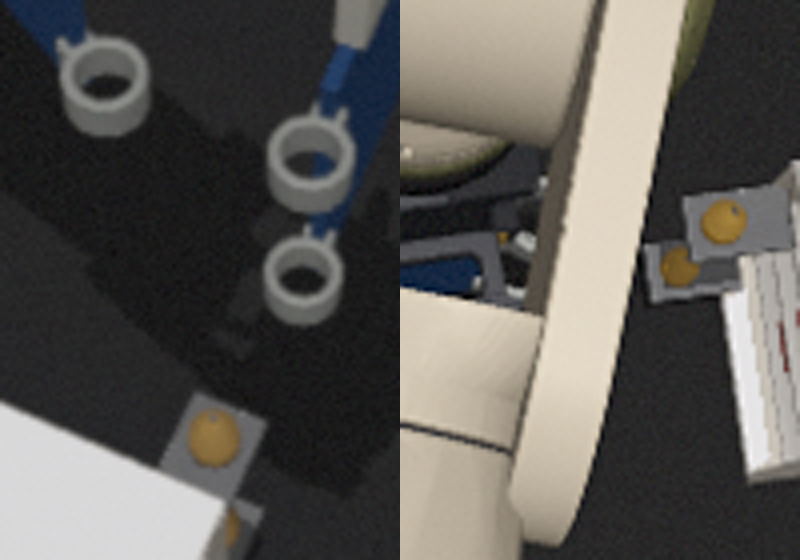

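Both rings hang upright in the scene crop, at (311,155) and (303,275), with the pin at (213,438) ahead. The top view of the rings is hidden by the arm. I advance over the pins.

```bash
python3 -m creep '[[[10,-20,0,1,0,0,0],[10,-20,0,1,0,0,0],[10,-20,0,1,0,0,0],[10,-20,0,1,0,0,0],[10,-20.4,-0.5,0,0,0,0]]]'
python3 -m creep '[[[10,0,0,0,0,0,0],[10,0,0,0,0,0,0]]]'
python3 - <<'E'
from h import *
from cell import arm
import pickle
go([.5796,-.0975,.2504],7.5)
d={}
for n in("scene","top"): d[n]=arm.read_camera(n)
pickle.dump(d,open("c3.pkl","wb"))
def crop(n,x,y,w,h,s): return cv2.resize(d[n]["image"][y:y+h,x:x+w,::-1],None,fx=s,fy=s,interpolation=cv2.INTER_CUBIC)
cv2.imwrite("pics/c3.png",np.hstack([crop("scene",200,240,100,140,4),crop("top",270,60,100,140,4)]))
print(plane(d["scene"],(277.4,238.4),.2297)-[.5667,.0021,.2552])
E
```

```text
clock: 5.73
eef_pos: [0.5798, -0.098, 0.2518]
orientation: [0.658, 0.753, -0.0, -0.0]
ft_force: [0.4, -1.0, -2.8]
grip_width: 0.148
gripper_force: 45.0
clock: 5.9
eef_pos: [0.5798, -0.0978, 0.2517]
orientation: [0.659, 0.752, 0.0, -0.0]
ft_force: [-0.4, -0.3, -2.7]
grip_width: 0.151
gripper_force: 45.0
t 5.9 tcp [ 0.5798 -0.0978  0.2517] ft [-0.4 -0.3 -2.7] d mm [ 0.4 -0.1  1.3] az 0.09 z [-0.  0. -1.] w 13.320932139961709 gf 44.98096168041229
[ 0.00907956 -0.06545506 -0.0255    ]
```

View pics/c3.png

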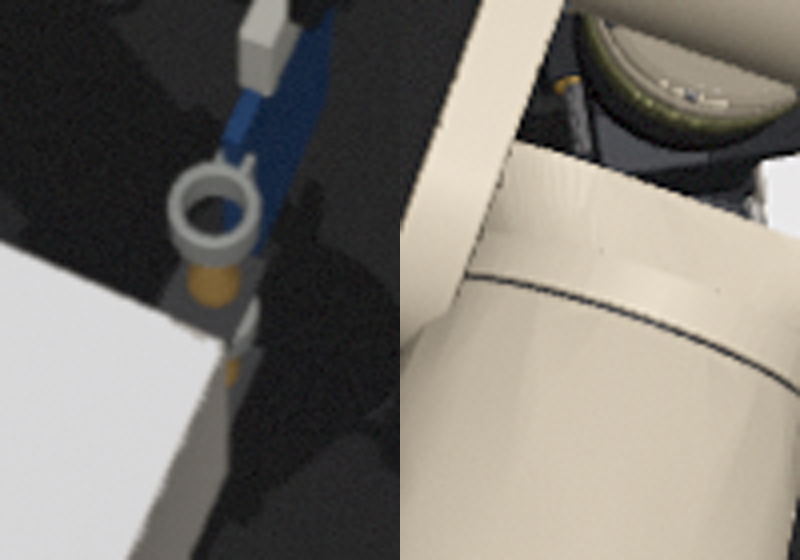

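The scene crop shows the upper ring at (214,207), straight above its pin at (213,283). The measured offset is about 2 mm, well inside the taper's capture range. I lower it.

```bash
python3 -m creep '[[[10,1,-0.5,6,0,0,0],[10,0,0,6,0,0,0],[10,0,0,6,0,0,0],[10,0,0,6,0,0,0],[10,0,0,6,0,0,0]]]'
python3 -m creep '[[[10,0,0,4,0,0,0],[10,0,0,4,0,0,0],[10,0,0,4,0,0,0],[10,0,0,0,0,0,0]]]'
python3 - <<'E'
from h import *
go([.5796,-.0975,.194],7.5)
E
```

```text
clock: 6.42
eef_pos: [0.5792, -0.0968, 0.2211]
orientation: [0.658, 0.753, -0.0, -0.0]
ft_force: [0.9, 0.3, -3.3]
grip_width: 0.143
gripper_force: 45.0
clock: 6.75
eef_pos: [0.579, -0.0971, 0.2091]
orientation: [0.659, 0.752, -0.0, -0.001]
ft_force: [0.3, 0.5, -3.2]
grip_width: 0.153
gripper_force: 45.0
t 6.75 tcp [ 0.579  -0.0971  0.2091] ft [ 0.3  0.5 -3.2] d mm [-0.5  0.5 15.1] az 0.11 z [-0.001  0.    -1.   ] w 13.50224471183288 gf 44.98087227344513
```

```bash
python3 -m creep '[[[10,0,0,3,0,0,0],[10,0,0,3,0,0,0],[10,0,0,2,0,0,0],[10,0,0,0,0,0,0]]]'
python3 -m creep '[[[10,0,0,2,0,0,0],[10,0,0,2,0,0,0],[10,0,0,0,0,0,0]]]'
python3 - <<'E'
from h import *
from cell import arm
c=arm.read_camera("scene")
cv2.imwrite("pics/c4.png",cv2.resize(c["image"][240:380,200:300,::-1],None,fx=4,fy=4,interpolation=cv2.INTER_CUBIC))
E
```

```text
clock: 7.08
eef_pos: [0.5792, -0.0972, 0.2015]
orientation: [0.659, 0.752, -0.0, -0.0]
ft_force: [0.5, -1.0, -3.6]
grip_width: 0.145
gripper_force: 45.0
clock: 7.33
eef_pos: [0.5792, -0.0971, 0.1976]
orientation: [0.659, 0.753, -0.0, -0.0]
ft_force: [-0.1, -1.5, -3.4]
grip_width: 0.146
gripper_force: 45.0
```

View pics/c4.png

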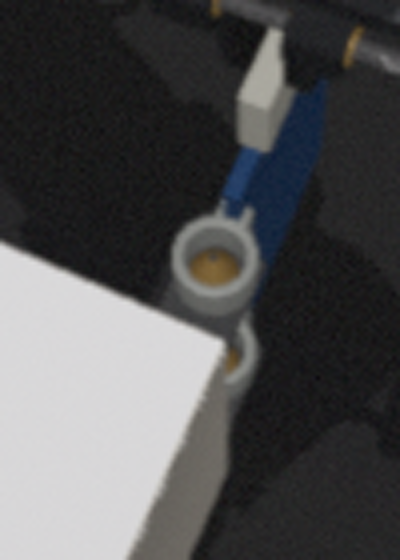

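The pin shows centred inside the upper ring at (215,262), and the lower ring is around its own pin at (235,355). I keep lowering until it makes contact.

```bash
python3 -m creep '[[[10,0,0,2,0,0,0],[10,0,0,2,0,0,0],[10,0,0,0,0,0,0]]]'
python3 -m creep '[[[10,0,0,1.5,0,0,0],[10,0,0,1.5,0,0,0],[10,0,0,0,0,0,0]]]'
```

```text
clock: 7.63
eef_pos: [0.5794, -0.097, 0.1942]
orientation: [0.659, 0.753, 0.0, 0.0]
ft_force: [0.0, 0.6, -0.9]
grip_width: 0.146
gripper_force: 45.0
clock: 7.88
eef_pos: [0.5803, -0.0968, 0.1939]
orientation: [0.658, 0.753, 0.001, 0.002]
ft_force: [-2.3, 3.7, 14.4]
grip_width: 0.151
gripper_force: 45.0
```

Contact came at TCP z 0.194, which agrees with the pin foot at about 0.036. I relieve the push and let go.

```bash
python3 -m creep '[[[10,0,0,-2.5,0,0,0],[10,0,0,0,0,0,0],[26,0,0,0,0,0,0],[26,0,0,0,0,0,0],[40,0,0,0,0,0,0]]]'
python3 -m creep '[[[50,0,0,0,0,0,0],[50,0,0,0,0,0,0]]]'
python3 - <<'E'
from h import *
from cell import arm
c=arm.read_camera("scene")
cv2.imwrite("pics/c5.png",cv2.resize(c["image"][240:380,200:300,::-1],None,fx=4,fy=4,interpolation=cv2.INTER_CUBIC))
E
```

```text
clock: 8.3
eef_pos: [0.5792, -0.0972, 0.1932]
orientation: [0.659, 0.753, -0.0, -0.0]
ft_force: [-0.2, -0.4, -0.6]
grip_width: 0.347
gripper_force: 0.0
clock: 8.47
eef_pos: [0.5792, -0.0972, 0.1932]
orientation: [0.659, 0.753, -0.0, -0.0]
ft_force: [-0.0, -1.1, -0.2]
grip_width: 0.497
gripper_force: 0.0
```

View pics/c5.png

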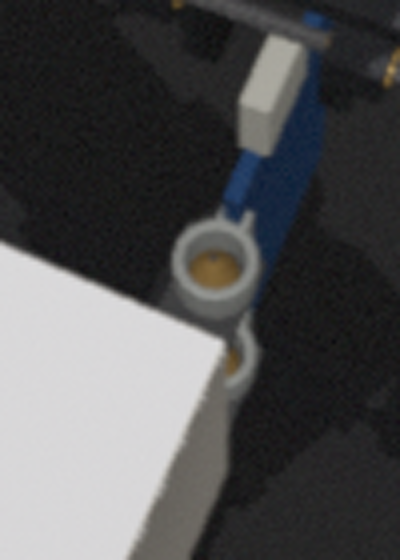

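The rings are around the pins. To check they are fully home I withdraw upward and measure the rim heights in both views.

```bash
python3 -m creep '[[[50,0,0,-15,0,0,0],[50,0,0,-20,0,0,0],[50,0,0,-30,0,0,0],[50,0,0,-30,0,0,0],[50,0,0,-20,0,0,0]]]'
python3 -m creep '[[[50,40,0,0,0,0,0],[50,40,0,0,0,0,0],[50,40,0,0,0,0,0],[50,40,0,0,0,0,0],[50,40,0,0,0,0,0]]]' >/dev/null
python3 -m creep '[[[50,40,0,0,0,0,0],[50,40,0,0,0,0,0],[50,0,0,0,0,0,0]]]'
python3 - <<'E'
from h import *
from cell import arm
import pickle
d={}
for n in("scene","top"): d[n]=arm.read_camera(n)
pickle.dump(d,open("c4.pkl","wb"))
def crop(n,x,y,w,h,s): return cv2.resize(d[n]["image"][y:y+h,x:x+w,::-1],None,fx=s,fy=s,interpolation=cv2.INTER_CUBIC)
cv2.imwrite("pics/c6.png",np.hstack([crop("scene",225,255,66,94,6),crop("top",295,80,66,94,6)]))
E
```

```text
clock: 8.93
eef_pos: [0.5795, -0.0972, 0.3113]
orientation: [0.659, 0.753, 0.001, 0.001]
ft_force: [0.7, -0.1, -0.2]
grip_width: 0.566
gripper_force: 0.0
clock: 9.6
eef_pos: [0.5406, 0.1862, 0.3086]
orientation: [0.656, 0.755, 0.001, -0.001]
ft_force: [0.7, -0.1, 0.2]
grip_width: 0.568
gripper_force: 0.0
```

View pics/c6.png

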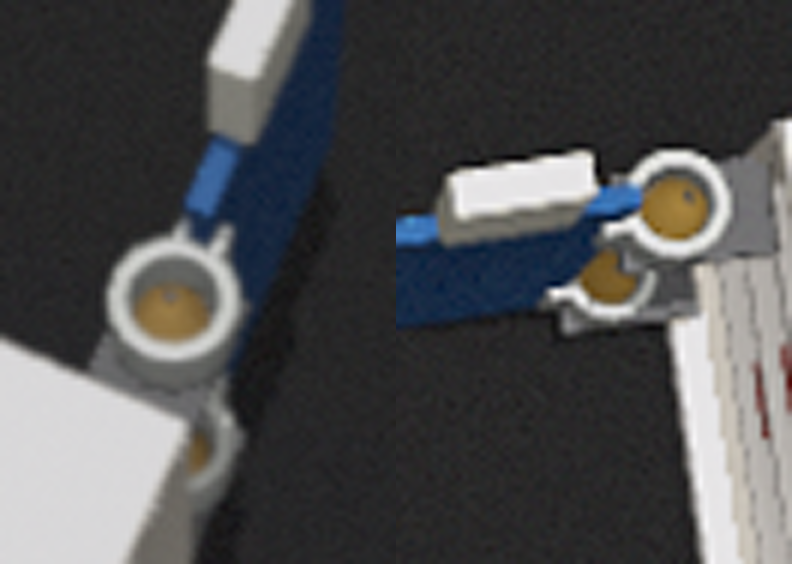

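Run:
```python
from h import *
import pickle
d=pickle.load(open("c4.pkl","rb"))
S=lambda x,y:(225+(x+.5)/6-.5,255+(y+.5)/6-.5)
T=lambda x,y:(295+(x-396+.5)/6-.5,80+(y+.5)/6-.5)
for n,s,t in(("ringU",S(174.5,299),T(676.5,203.5)),("tip",S(169,295),T(689,196)),("tab near top mid",S(230,75),T(592,153))):
    X,e=tri(d,s,t);print(n,X.round(4),np.round(e,1))
# tab top centre
w=cv2.inRange(cv2.cvtColor(d["top"]["image"],cv2.COLOR_RGB2HSV),(0,0,170),(180,50,255))
print([plane(d["top"],T(x,y),z).round(4) for x,y,z in((522,183,.234),(522,183,.244))])
```

```text
ringU [ 0.5871 -0.1594  0.1643] [0. 0.]
tip [ 0.5872 -0.1618  0.1726] [0.2 0.3]
tab near top mid [ 0.5838 -0.12    0.2319] [1.4 2.1]
[array([ 0.5775, -0.0959,  0.234 ]), array([ 0.575 , -0.0941,  0.244 ])]
```

Upper ring rim is at z 0.164, and the pin tip sticks out 8 mm above it (6 expected when home). The offset is 2 mm, so the door is fully home and upright. I hand it in.

```bash
python3 -c "
from cell import arm
print(arm.close_job())"
```

```text
the job is handed in; nothing more can be done
None
```

The blue door hangs on both cabinet pins, measured home and upright, with the gripper clear and the light shield left in the rack; I handed the job in at about 10 s, but the hand-in returned no verdict.

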